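# Run a plunger gauge along a turned platter and hold it on the centre

### The job

Take the blue plunger gauge out of its wooden holder, set its tip on the red dot near the rim of the tilted platter, and draw it along the dark line to the blue dot in the middle without lifting it off on the way. Keep the gauge square to the platter's face and press only lightly, so that the sprung plunger is about half in and never bottoms hard. Finish while still holding the gauge there, tip on the blue dot, square to the face and about half pressed: do not let go or put it back, and leave everything else on the bench where it is.

Things in the scene. Friction and masses are not known exactly. Their poses are not given: they have to be found in the camera images.
- gauge: blue plunger gauge, 0.22 kg: block 40 (x) x 28 (y) x 72 (z) mm, to be gripped across its flat 28 mm sides (along y); dial 38 mm across, 10 mm thick on its +x side; below it a 14 mm sleeve 28 mm long, then the plunger. Origin: centre of the block's underside; z up the gauge, away from the tip. Starts upright, block standing on the holder's top, sleeve and plunger down in the hole
- plunger (a joint): how far the sprung plunger is pushed in, m: 0 free, 0.014 fully in (half is 0.007). The spring pushes with about 0.8 N as it starts to move and 400 N/m more (half in about 3.6 N, fully in about 6.4 N)
- tip (a point): lowest point of the plunger's brass ball (10 mm across); 56 mm below the gauge's origin along the gauge's axis with the plunger free, less when it is pushed in
- holder: fixed block of brown wood 85 x 85 mm, 65 mm high, origin under its centre, with a 23 mm hole right through along its axis in which the gauge stands; it stands left or right of the platter
- platter: wooden disc 240 mm across, 24 mm thick, flat on top, held immovably on a bench post. Origin: centre of its upper face, 110 mm above the table; z: the face's outward normal, 15 degrees off vertical, the low side (-x) looking roughly to the robot (turned up to 0.8 rad); the line from red to blue runs level along its -y. Lowest edge of the face 79 mm, highest 141 mm above the table
- red_dot (a point): centre of the red dot, 20 mm across, on the platter's face 85 mm from the blue one (start of the line); axes as the platter's
- blue_dot (a point): centre of the blue dot, 20 mm across, at the middle of the platter's face (end of the dark line, 3 mm wide); axes as the platter's
- pot: aluminium pencil pot, 84 mm across, 95 mm high with pencils to 156 mm; origin at the centre of its underside. It stands on the other side of the platter from the holder; to be left alone
- tin: green round tin with a white lid, 80 mm across, 45 mm high; origin under its centre; to be left alone
- goblet: turned dark wooden goblet, 64 mm across, 140 mm high; origin under its centre; to be left alone
- oil: amber bottle, 56 mm across, 150 mm high; origin under its centre; to be left alone
- mallet: turned wooden mallet lying down, 310 mm long along its x axis, 72 mm high, its head towards +x; origin on the table under its axis, 190 mm from the head end; to be left alone
- sanding_block: cork sanding block with a red sole, 60 x 120 x 36 mm; origin under its centre; to be left alone
- blank: square wooden turning blank lying down, 50 x 200 x 50 mm, long along y; origin under its centre; to be left alone
Not all that is in view belongs to the job. What is shaped like the part that bears platter but orange is not meant.

How it is judged:
By the outcome, as a careful person would: the job done as asked, in the order asked, and still so for the second after the job is handed in, while the arm keeps its last pose, push and grip.
It also fails if it takes over 48 s, if anything falls off the work surface, if the arm or the gripper's body presses on something with over 40 N, if the wrist force passes 120 N, or if a joint passes its speed limit or range.

### The arm

A 6-joint arm with a two-finger parallel gripper is mounted at the origin on the work surface. World frame = base frame: x ahead of the robot, y to its left, z up, the work surface at z = 0. Lengths are in m, angles in rad, forces in N, time in s.
With the tool pointing down it reaches from about 0.375 to 0.925 m from the base axis. Payload 5.7 kg.
Tool frame: the origin (TCP) lies at the very end of the fingers, on their centre line; the grasp point (between the pads) lies 19 mm behind it (env.pinch_z is the distance from the TCP to the grasp point, in m); z points along the fingers, y is the line along which they close (so a half turn about z gives the same grasp; the last joint's range is limited). The gripper opens to 85 mm and grips with 20 to 120 N. Pads are 22 mm wide; open, the fingers measure 114 mm over their backs; the gripper's body (76 mm by 85 mm) begins 54 mm behind the grasp point. The pads swing forward as they close: fully open they stand 13 mm farther back than shut.
Start: joints at [1.172, 0.359, 1.51, -0, 1.272, -0.115], TCP at [0.168, 0.576, 0.231] pointing down, gripper open.
Joint ranges: [-2.97, 2.97], [-1.01, 2.36], [0.21, 2.38], [-0.96, 4.11], [0.2, 2.71], [-2.98, 2.98]. Speed limits (rad/s): [2.39, 2.39, 3.14, 3.14, 3.14, 3.14].

### API

Orientations are given as a rotation vector (axis times angle).
In Python, from workcell import env gives the robot as it stands.
- The arm moves only by the tool drive_tool, never from a script. Its argument "series" is a list of rows, each a list of 5 numbers: the opening, from 0 (shut) to 1 (fully open), then the shift along the tool's x, y, z in a scale on which 1.0 is 0.8 m, then the turn about the tool's z in a scale on which 1.0 is pi rad. A call has 1 to 20 rows; each row is the pose to reach, as a shift and turn from the pose commanded when the call began, along the tool's axes at that moment; what a row does not reach only later rows make up. A row lasts 1/10 s, in which the tool goes at most 50 mm and 8.59 degrees, less where a joint would pass 70% of its speed; a pose out of reach is approached as far as the arm can. Shift and turn numbers lie between -1 and 1, and a call with a number outside is refused. A call with a gripper value outside its range is refused whole. The fingers move at their own pace and stop on an object; "squeeze" is the grip in N (left out, the last holds). Time passes only in rows, so rows that repeat a pose let the fingers close. It gives the time, the measured TCP pose, the force, the opening and the grip force at its end, in the units of the state.
- env.get_state(): the state, without advancing time (a new reading comes with each control period).
- env.grab_frame(name): name is "scene" or "side" or "wrist"; returns (picture, depth): 480x640x3 uint8, blue, green, red; 480x640 float32, m along the optical axis (not along the pixel's ray), 0 where there is no reading.
- env.camera_params(name): a dict with "fov_y" (degrees; the focal length in pixels is half the picture's height over the tangent of half this angle, whatever the lens; pixels are square), "cx", "cy" (the principal point, pixels), "k1" (the pictures are not rectified: a ray, as slopes to the right and down, at radius r is drawn at 1 + k1 r^2 times it, then the intrinsics apply), "xyz" and "attitude" of the camera in the world; the wrist camera has in their place "T_tool_cam" (4x4, takes a point from camera to tool coordinates, whose origin is the TCP and whose axes are the flange's). Camera axes: x right, y down, z forward; pixel columns grow to the right and rows downward; lengths in m; the calibration is good to about 2 mm. A picture is of the moment at which its call begins: read the wrist's pose just before it. camera_params takes no time and is no camera call.
- env.finish_job(): hands the job in; it is judged then, once.
The state is a dict: "t": time; "joint_positions": joint angles; "joint_vel": joint speeds; "joint_efforts": joint torques, N m; "eef_pos": TCP position; "eef_rot": TCP orientation; "wrist_force": force on the tool from outside, world axes, zero at the start; "wrist_torque": the same for the moment, N m; "grip_width": opening from 0.0 (shut) to 1.0 (fully open); "grip_force": force on a finger pad.
Only numpy, scipy, OpenCV 4.12 (cv2) and the standard library are available. Lean on these libraries where they do the work, as an engineer would, in place of code of your own. Each camera call takes 0.05 s, during which the arm holds its last target. There are 200 camera calls.

## Working session

There is one attempt and no reset: what is moved stays moved. The work goes in short steps, Python scripts to look and compute and a tool call to move; the robot and the scene stay as the last step left them, time stands still between calls to the robot, and variables do not carry over. Pictures are saved under pics/ and viewed, at most 10 in all, crops included, and the job is handed in when it is done.

Besides the shell and the picture viewer there is one more tool, called after "Emit:" as name(argument=value, ...), one argument or row to a line, values as JSON. drive_tool: Moves the arm, as the interface text tells. Its arguments: {"type":"object","properties":{"series":{"type":"array"},"squeeze":{"type":"number"}},"required":["series"]}

```bash
ls; mkdir -p pics
cat > h.py <<'E'
import numpy as np, cv2
from scipy.spatial.transform import Rotation as R
from workcell import env
def K(p):
    f=240/np.tan(np.radians(p['fov_y'])/2); return f
def campose(name,st=None):
    p=env.camera_params(name)
    if name=='wrist':
        T=np.eye(4);T[:3,:3]=R.from_rotvec(st['eef_rot']).as_matrix();T[:3,3]=st['eef_pos']
        return p,T@np.array(p['T_tool_cam'])
    T=np.eye(4);a=np.array(p['attitude'],float);T[:3,:3]=R.from_rotvec(a).as_matrix() if a.size==3 else a.reshape(3,3);T[:3,3]=p['xyz']
    return p,T
def slopes(p,uv):
    f=K(p);d=(np.atleast_2d(uv).astype(float)-[p['cx'],p['cy']])/f;s=d.copy()
    for _ in range(20): s=d/(1+p['k1']*(s**2).sum(1,keepdims=True))
    return s
def rays(p,T,uv):
    s=slopes(p,uv);return T[:3,3],np.c_[s,np.ones(len(s))]@T[:3,:3].T
def onz(p,T,uv,z):
    o,d=rays(p,T,uv);return o+d*((z-o[2])/d[:,2])[:,None]
def pts(p,T,uv,dep):
    o,d=rays(p,T,uv);return o+d*np.asarray(dep)[:,None]
def proj(p,T,X):
    c=(np.atleast_2d(X)-T[:3,3])@T[:3,:3];s=c[:,:2]/c[:,2:];r=(s**2).sum(1,keepdims=True)
    return s*(1+p['k1']*r)*K(p)+[p['cx'],p['cy']]
def grab(name):
    st=env.get_state();im,d=env.grab_frame(name);p,T=campose(name,st);return im,d,p,T
E
python3 - <<'E'
from h import *
for n in ('scene','side','wrist'):
    im,d,p,T=grab(n);print(n,p);cv2.imwrite(f'pics/{n}.png',im);np.savez(f'{n}.npz',im=im,d=d,T=T)
print(env.get_state(),env.pinch_z)
E
```

```text
pics
scene {'fov_y': 45.21304035964066, 'cx': 322.82790357248786, 'cy': 247.1324969777729, 'k1': 0.029569434368223155, 'xyz': array([1.418172  , 0.34685463, 0.99677044]), 'attitude': array([-1.3840195 , -2.1037301 ,  0.91947054])}
side {'fov_y': 45.971762401849375, 'cx': 319.9225694146254, 'cy': 233.05395002018193, 'k1': -0.04449649178976305, 'xyz': array([ 0.45478015, -1.06902005,  1.18043876]), 'attitude': array([-2.37600255,  0.09788521, -0.03446408])}
wrist {'fov_y': 63.27656148933634, 'cx': 326.5260543672124, 'cy': 237.61560952154193, 'k1': 0.013050777295100967, 'T_tool_cam': array([[ 9.49186373e-05, -9.56199600e-01, -2.92715420e-01,
         7.47493952e-02],
       [ 9.99999916e-01,  2.07481527e-04, -3.53500763e-04,
        -2.94546322e-04],
       [ 3.98750330e-04, -2.92715361e-01,  9.56199539e-01,
        -1.42447888e-01],
       [ 0.00000000e+00,  0.00000000e+00,  0.00000000e+00,
         1.00000000e+00]])}
{'t': 0.15, 'joint_positions': array([ 1.17189396e+00,  3.59376625e-01,  1.51120162e+00, -1.76620346e-05,
        1.27252067e+00, -1.15118264e-01]), 'joint_vel': array([ 0.00067355, -0.00340215, -0.00505336,  0.00021468, -0.00043129,
       -0.00107962]), 'joint_efforts': array([-9.14065299e-05, -5.28031683e+01, -2.78929174e+01, -3.80794854e-04,
        8.39676097e-03,  3.62503363e-05]), 'eef_pos': array([0.16780577, 0.57549072, 0.23061785]), 'eef_rot': array([-4.44212686e-01, -3.10965774e+00,  2.29477948e-03]), 'wrist_force': array([0.47876076, 0.3081285 , 0.46664474]), 'wrist_torque': array([-0.00974689, -0.02782328,  0.01010965]), 'grip_force': 0.0, 'grip_width': 1.0027008197085436} 0.0187
```

View pics/scene.png

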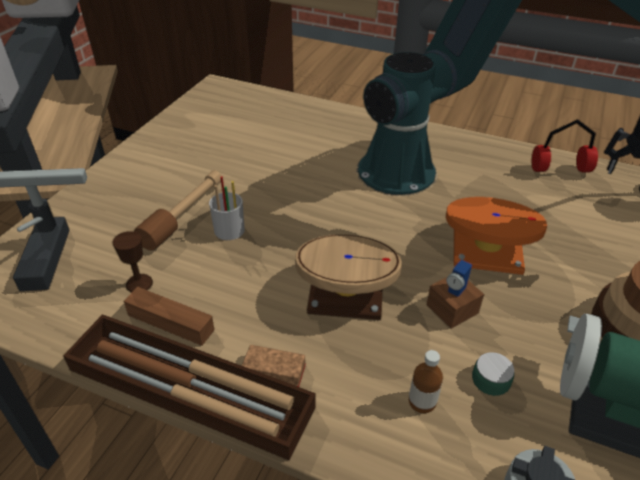

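View pics/side.png

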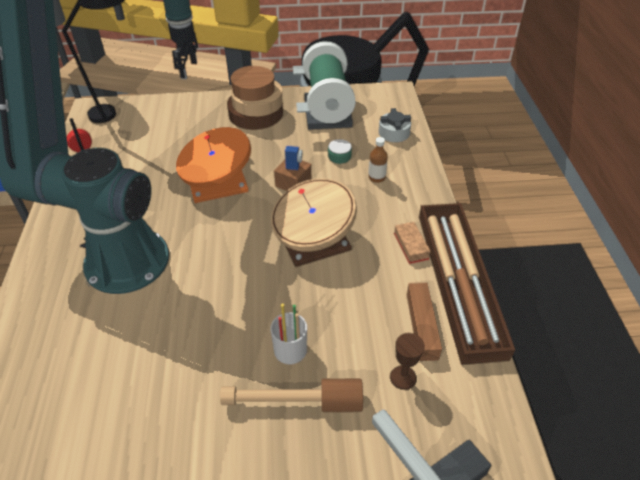

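The scene view shows two platters with dots. The wooden one has blue at about (348,257) and red at about (386,259). The orange one has blue at about (497,215) and red at about (535,218), and it is the decoy: the task says orange is not meant. The gauge in its brown holder is at about (459,279)/(455,300). In the side view the wooden platter's dots are at (312,211)/(302,191) and the gauge is at (292,158). Next I'll measure these and make one enlarged crop.

```bash
cat > m1.py <<'E'
from h import *
D={}
for n in ('scene','side'):
    z=np.load(n+'.npz');p,T=campose(n);D[n]=(z['im'],z['d'],p,T)
roi={'scene':dict(blue=(340,250,358,265),red=(376,252,396,267),gauge=(440,255,480,298)),
     'side':dict(blue=(303,203,321,218),red=(294,184,310,198),gauge=(278,140,308,174))}
C={}
for n in D:
    im,d,p,T=D[n];h=cv2.cvtColor(im,cv2.COLOR_BGR2HSV)
    for k,(a,b,c,e) in roi[n].items():
        hh=h[b:e,a:c].astype(int);hue=hh[...,0]
        m=(hh[...,1]>130)&(((hue<8)|(hue>172)) if k=='red' else ((hue>100)&(hue<130)))
        v,u=np.nonzero(m);uv=np.c_[u+a,v+b];C[n,k]=uv.mean(0)
        dd=d[uv[:,1],uv[:,0]];P=pts(p,T,uv,dd)[dd>0]
        print(n,k,len(u),uv.mean(0).round(1),uv.min(0),uv.max(0),P.mean(0).round(4))
for k in ('blue','red','gauge'):
    o=[];A=np.zeros((3,3));bb=np.zeros(3);L=[]
    for n in D:
        im,d,p,T=D[n];c,r=rays(p,T,C[n,k]);r=r[0]/np.linalg.norm(r);M=np.eye(3)-np.outer(r,r);A+=M;bb+=M@c;L.append((c,M))
    X=np.linalg.solve(A,bb);print('tri',k,X.round(4),[np.linalg.norm(M@(X-c)).round(4) for c,M in L])
# platter plane by depth
for n,(a,b,c,e) in dict(scene=(310,245,390,280),side=(285,195,345,235)).items():
    im,d,p,T=D[n];g=np.stack(np.meshgrid(np.arange(a,c,2),np.arange(b,e,2)),-1).reshape(-1,2)
    P=pts(p,T,g,d[g[:,1],g[:,0]])
    for _ in range(6):
        c0=np.median(P,0) if _==0 else P.mean(0);nn=np.linalg.svd(P-P.mean(0))[2][2];nn*=np.sign(nn[2]);r=(P-P.mean(0))@nn;P=P[abs(r)<max(.003,2*np.std(r))]
    print('plane',n,len(P),nn.round(3),'tilt',np.degrees(np.arccos(nn[2])).round(1),'low dir',np.arctan2(nn[1],nn[0]).round(3),'c',P.mean(0).round(4))
im=D['scene'][0];s=D['side'][0]
cv2.imwrite('pics/crop1.png',np.hstack([cv2.resize(im[190:340,290:490],(800,600))[:, :],]))
E
python3 m1.py
```

```text
scene blue 16 [347.9 256.1] [345 255] [351 257] [0.5194 0.0398 0.1091]
scene red 24 [385.7 259.3] [382 258] [389 261] [0.4959 0.1215 0.1099]
scene gauge 239 [461.5 273.8] [449 261] [470 294] [0.4851 0.2883 0.1209]
side blue 13 [312. 210.] [310 209] [314 211] [0.5193 0.0394 0.1123]
side red 23 [301.  190.9] [298 189] [303 193] [0.4938 0.1204 0.1113]
side gauge 207 [291.4 157.3] [286 147] [297 168] [0.4739 0.2719 0.1123]
tri blue [0.5199 0.0405 0.1104] [np.float64(0.0008), np.float64(0.0008)]
tri red [0.4944 0.1216 0.1094] [np.float64(0.0008), np.float64(0.0008)]
tri gauge [0.472  0.2857 0.1049] [np.float64(0.0033), np.float64(0.0033)]
plane scene 700 [-0.249 -0.079  0.965] tilt 15.2 low dir -2.836 c [0.5408 0.0511 0.115 ]
plane side 514 [-0.245 -0.076  0.966] tilt 14.9 low dir -2.842 c [0.5227 0.0256 0.1109]
```

View pics/crop1.png

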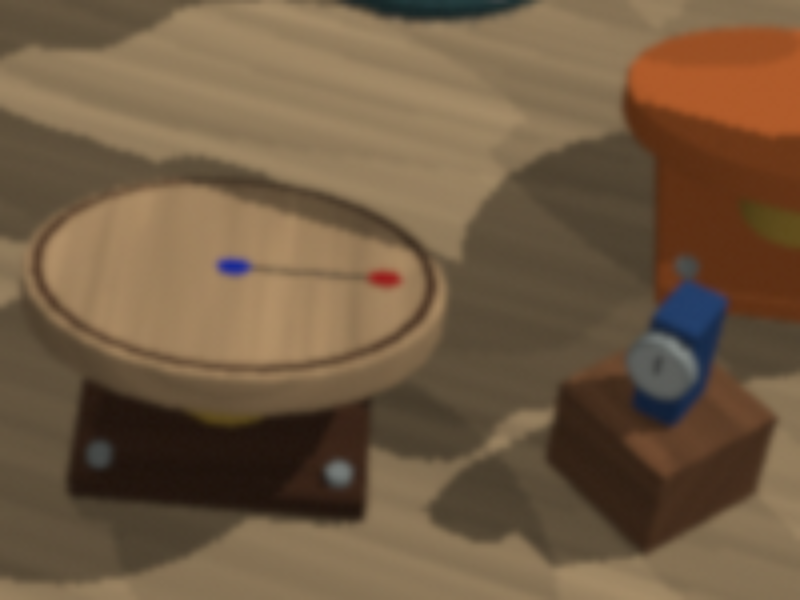

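The crop confirms it: the plain wooden platter has its blue dot at about (233,267) and red dot at about (385,279), and the gauge stands in its brown holder at about (680,350) with the dial facing the camera. The measured dots are 85 mm apart, both near z = 0.110, and the face tilts 15°, all as described. I'll move above the gauge for a closer look.

The manual's scale: shifts go in shares of 0.8 m and turns go in shares of pi rad. Converting my numbers, -380 mm / 800 = -0.475, -190 mm / 800 = -0.2375.

Emit:
drive_tool(
  series=[
    [1, -0.475, -0.2375, -0.0125, 0],
    [1, -0.475, -0.2375, -0.0125, 0],
    [1, -0.475, -0.2375, -0.0125, 0],
    [1, -0.475, -0.2375, -0.0125, 0],
    [1, -0.475, -0.2375, -0.0125, 0],
    [1, -0.475, -0.2375, -0.0125, 0],
    [1, -0.475, -0.2375, -0.0125, 0],
    [1, -0.475, -0.2375, -0.0125, 0],
    [1, -0.475, -0.2375, -0.0125, 0],
    [1, -0.475, -0.2375, -0.0125, 0],
    [1, -0.475, -0.2375, -0.0125, 0],
    [1, -0.475, -0.2375, -0.0125, 0],
    [1, -0.475, -0.2375, -0.0125, 0],
    [1, -0.475, -0.2375, -0.0125, 0],
    [1, -0.475, -0.2375, -0.0125, 0],
    [1, -0.475, -0.2375, -0.0125, 0],
  ],
)

```text
t: 1.75
eef_pos: [0.4793, 0.2875, 0.2413]
eef_rot: [-0.443, -3.11, 0.0]
wrist_force: [0.2, 0.2, 0.4]
grip_width: 0.998
grip_force: 0.0
```

Run:
```python
from h import *
st=env.get_state();print(st['t'],st['eef_pos'],R.from_rotvec(st['eef_rot']).as_matrix().round(3),st['joint_positions'].round(3))
im,d,p,T=grab('wrist');np.savez('w1.npz',im=im,d=d,T=T);cv2.imwrite('pics/w1.png',im)
```

```text
1.75 [0.47927727 0.28752272 0.24132863] [[-0.96   0.279 -0.   ]
 [ 0.279  0.96  -0.   ]
 [ 0.    -0.    -1.   ]] [ 0.417  0.291  1.587 -0.     1.264 -0.871]
```

View pics/w1.png

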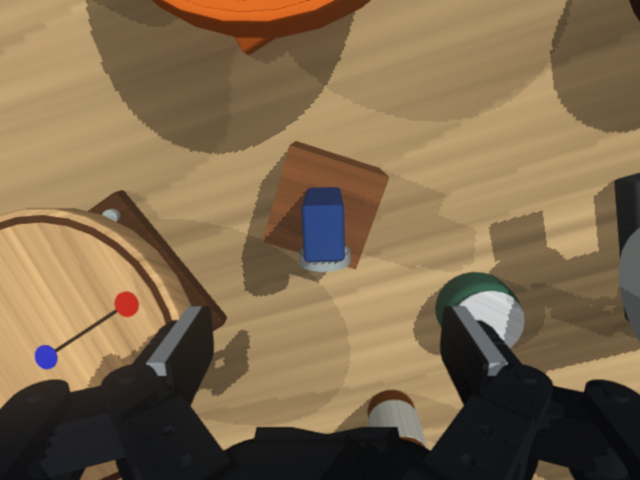

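The wrist view shows the gauge's blue block at about (323,225), with its dial at the bottom at about (325,260) and the holder under it at about (325,205). The red dot is at (126,303) and the blue dot at (46,357). Fingers straddle it along the image's x axis, which suits the gauge's flat sides.

```bash
cat > m2.py <<'E'
from h import *
z=np.load('w1.npz');im,d,T=z['im'],z['d'],z['T'];p=env.camera_params('wrist')
h=cv2.cvtColor(im,cv2.COLOR_BGR2HSV).astype(int)
m=(h[...,1]>110)&(h[...,0]>100)&(h[...,0]<130);m[:,:250]=0;m[:,400:]=0
v,u=np.nonzero(m);uv=np.c_[u,v];P=pts(p,T,uv,d[v,u])
print('depth z pct',np.percentile(P[:,2],[5,25,50,75,95]).round(4))
Rt=R.from_rotvec(env.get_state()['eef_rot']).as_matrix();tc=env.get_state()['eef_pos']
k=(P[:,2]>.132)
Q=onz(p,T,uv[k],.137)[:,:2].astype(np.float32)
r=cv2.minAreaRect((Q*1000).astype(np.float32));print('top rect',r)
c=np.array(r[0])/1000
b=cv2.boxPoints(r);e=b[1]-b[0];f=b[2]-b[1];e=e if np.linalg.norm(e)<np.linalg.norm(f) else f
e/=np.linalg.norm(e);e*=np.sign(e@Rt[:2,1]);print('y axis',e,'angle tool y->e (about world z)',np.arctan2(Rt[0,1]*e[1]-Rt[1,1]*e[0],e@Rt[:2,1]))
print('centre in tool xy mm',((c-tc[:2])@Rt[:2,:2]*1000).round(1))
# holder top
hm=(h[...,1]>90)&(h[...,0]<14)&(np.arange(640)[None]>240)&(np.arange(640)[None]<400)&(np.arange(480)[:,None]>135)&(np.arange(480)[:,None]<280)
v,u=np.nonzero(hm);PP=pts(p,T,np.c_[u,v],d[v,u]);kk=abs(PP[:,2]-.065)<.006;print('holder',kk.sum(),np.median(PP[kk,2]))
r=cv2.minAreaRect((onz(p,T,np.c_[u,v][kk],.065)[:,:2]*1000).astype(np.float32));print(r)
for k,red in (('red',1),('blue',0)):
    a=(h[...,1]>140)&(((h[...,0]<6)|(h[...,0]>174)) if red else ((h[...,0]>105)&(h[...,0]<130)));a[:,180:]=0;a[:250]=0;a[390:]=0
    v,u=np.nonzero(a);q=np.c_[u,v];print(k,len(u),q.mean(0),'at z.110',onz(p,T,q.mean(0),.110).round(4),'depth',pts(p,T,q,d[v,u]).mean(0).round(4))
E
python3 m2.py
```

```text
depth z pct [0.0941 0.1354 0.1365 0.137  0.1377]
top rect ((566.59716796875, 278.1036376953125), (31.586200714111328, 235.64955139160156), 85.25476837158203)
y axis [0.08272713 0.99657226] angle tool y->e (about world z) 0.2004187165345387
centre in tool xy mm [-86.3  15.4]
holder 6866 0.06475619454031978
((476.7197570800781, 285.3920593261719), (84.56947326660156, 85.22085571289062), 56.1424446105957)
red 445 [126.0494382  303.76629213] at z.110 [[0.496 0.121 0.11 ]] depth [0.4954 0.1221 0.1116]
blue 388 [ 45.57474227 356.69329897] at z.110 [[0.521  0.0397 0.11  ]] depth [0.5197 0.0427 0.1131]
```

```bash
sed -i 's/m\[:,400:\]=0/m[:,400:]=0;m[280:]=0/' m2.py; python3 m2.py | head -4
```

```text
depth z pct [0.0941 0.1354 0.1365 0.137  0.1377]
top rect ((471.9195556640625, 286.6319580078125), (26.665321350097656, 47.04233169555664), 74.49818420410156)
y axis [0.26726937 0.96362185] angle tool y->e (about world z) 0.012682293080887377
centre in tool xy mm [ 6.9 -2.9]
```

Block centre is about 3 mm along +x and 3 mm along −y in the tool frame. I'll descend to TCP z ≈ 0.086 and close lightly.

In the tool's units: 155 mm / 800 = 0.1938, 120 mm / 800 = 0.15, -0.01 rad / 3.1416 = -0.0032.

Emit:
drive_tool(
  series=[
    [1, 0.0038, -0.0038, 0.05, -0.0032],
    [1, 0.0038, -0.0038, 0.1, -0.0032],
    [1, 0.0038, -0.0038, 0.15, -0.0032],
    [1, 0.0038, -0.0038, 0.1813, -0.0032],
    [1, 0.0038, -0.0038, 0.1938, -0.0032],
    [1, 0.0038, -0.0038, 0.1938, -0.0032],
    [0.6, 0.0038, -0.0038, 0.1938, -0.0032],
    [0.5, 0.0038, -0.0038, 0.1938, -0.0032],
    [0.4, 0.0038, -0.0038, 0.1938, -0.0032],
    [0.2, 0.0038, -0.0038, 0.1938, -0.0032],
    [0, 0.0038, -0.0038, 0.1938, -0.0032],
    [0, 0.0038, -0.0038, 0.1938, -0.0032],
    [0, 0.0038, -0.0038, 0.1938, -0.0032],
    [0, 0.0038, -0.0038, 0.1938, -0.0032],
    [0, 0.0038, -0.0038, 0.1938, -0.0032],
  ],
  squeeze=20,
)

```text
t: 3.3
eef_pos: [0.4766, 0.2856, 0.0873]
eef_rot: [0.429, 3.111, 0.002]
wrist_force: [-0.3, -0.2, 6.8]
grip_width: 0.325
grip_force: 26.8
```

The grip is good (27.6 mm wide). The tool can't tilt, so I'll pivot the gauge about 15° in a light grip by bearing its tip sideways against the hole wall. First I lift it partly out and take an upright reference picture.

In the tool's units: -42 mm / 800 = -0.0525, -40 mm / 800 = -0.05.

Emit:
drive_tool(
  series=[
    [0, 0, 0, -0.0125, 0],
    [0, 0, 0, -0.0313, 0],
    [0, 0, 0, -0.05, 0],
    [0, 0, 0, -0.0525, 0],
    [0, 0, 0, -0.0525, 0],
  ],
)

```text
t: 3.8
eef_pos: [0.476, 0.2851, 0.1286]
eef_rot: [0.429, 3.112, 0.0]
wrist_force: [-0.4, 0.5, -4.0]
grip_width: 0.324
grip_force: 26.5
```

Run:
```python
from h import *
st=env.get_state();print(st['t'],st['eef_pos'],st['wrist_force'])
im,d,p,T=grab('wrist');np.savez('w2.npz',im=im,d=d,T=T)
s,ds,_,_=grab('scene');np.savez('s2.npz',im=s,d=ds);t,dt,_,_=grab('side');np.savez('t2.npz',im=t,d=dt)
cv2.imwrite('pics/w2.png',np.hstack([im[150:470,160:500],cv2.resize(s[210:320,410:500],(262,320),interpolation=cv2.INTER_CUBIC)]))
```

```text
3.8 [0.4759533  0.28509157 0.12863079] [-0.37414113  0.52072    -3.97698325]
```

View pics/w2.png

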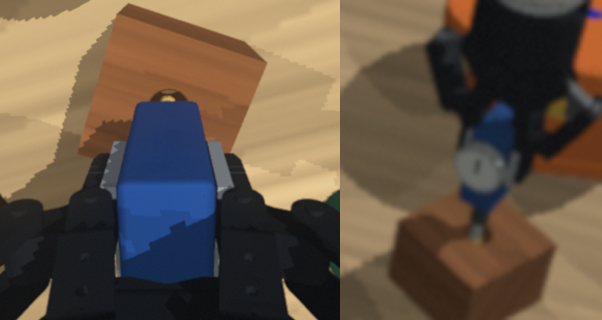

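The wrist crop shows the block's back face at crop rows 102–182 and its top face below that. Brass shows in the hole at (168,96). A depth plane fit on the back face will give the tilt directly.

```bash
cat > tilt.py <<'E'
from h import *
def tilt(im,d,p,T,st):
    h=cv2.cvtColor(im,cv2.COLOR_BGR2HSV).astype(int)
    m=(h[...,1]>110)&(h[...,0]>100)&(h[...,0]<130);m[:,:250]=0;m[:,400:]=0;m[:200]=0
    m=cv2.erode(m.astype(np.uint8),np.ones((5,5)))>0
    v,u=np.nonzero(m);P=pts(p,T,np.c_[u,v],d[v,u])
    Rt=R.from_rotvec(st['eef_rot']).as_matrix();X=(P-st['eef_pos'])@Rt*1000
    # two-plane split: bottom-edge region = back face (large +x); RANSAC lines in x-z
    rng=np.random.default_rng(0);res=[]
    rest=X.copy()
    for it in range(2):
        best=None
        for _ in range(400):
            a=rest[rng.choice(len(rest),3,replace=False)];n=np.cross(a[1]-a[0],a[2]-a[0]);L=np.linalg.norm(n)
            if L<50: continue
            n/=L;k=abs((rest-a[0])@n)<.7
            if best is None or k.sum()>best.sum(): best=k
        Q=rest[best];n=np.linalg.svd(Q-Q.mean(0),full_matrices=False)[2][2]
        n*=np.sign(n[0]) if abs(n[0])>.7 else -np.sign(n[2])
        ang=np.degrees(np.arctan2(n[2],n[0])) if abs(n[0])>.7 else np.degrees(np.arctan2(n[0],-n[2]))
        print('plane',len(Q),'n',n.round(3),'c',Q.mean(0).round(1),'tilt deg',ang.round(2));rest=rest[~best]
if __name__=='__main__':
    import sys
    st=env.get_state()
    if len(sys.argv)>1: z=np.load(sys.argv[1]);im,d,T=z['im'],z['d'],z['T'];p=env.camera_params('wrist')
    else: im,d,p,T=grab('wrist');np.savez('wl.npz',im=im,d=d,T=T)
    print(st['t'],st['eef_pos'].round(4),st['wrist_force'].round(1));tilt(im,d,p,T,st)
E
python3 tilt.py w2.npz
```

```text
3.95 [0.4751 0.2848 0.1275] [-1.1 -0.1 -3.5]
plane 6590 n [ 0.008  0.004 -1.   ] c [  3.2   0.3 -50.6] tilt deg 0.46
plane 5674 n [ 1.    -0.008 -0.001] c [ 18.4   0.1 -25.4] tilt deg -0.07
```

In the tool's units: 20 mm / 800 = 0.025, 18 mm / 800 = 0.0225.

Emit:
drive_tool(
  series=[
    [0, 0.0063, 0, 0, 0],
    [0, 0.0113, 0, 0, 0],
    [0, 0.015, 0, 0, 0],
    [0, 0.0188, 0, 0, 0],
    [0, 0.0225, 0, 0, 0],
    [0, 0.025, 0, 0, 0],
    [0, 0.025, 0, 0, 0],
  ],
)

```text
t: 4.65
eef_pos: [0.4565, 0.2908, 0.1284]
eef_rot: [0.428, 3.112, 0.0]
wrist_force: [2.6, -0.2, -4.9]
grip_width: 0.324
grip_force: 21.5
```

```bash
python3 tilt.py
```

```text
4.65 [0.4565 0.2908 0.1284] [ 2.6 -0.2 -4.9]
plane 7346 n [ 0.14  -0.006 -0.99 ] c [  5.3  -0.4 -48.4] tilt deg 8.06
plane 3732 n [ 0.991 -0.001  0.132] c [ 18.7  -0.3 -23.3] tilt deg 7.59
```

In the tool's units: 11 mm / 800 = 0.0138, 9 mm / 800 = 0.0113.

Emit:
drive_tool(
  series=[
    [0, 0.0038, 0, 0, 0],
    [0, 0.0075, 0, 0, 0],
    [0, 0.0113, 0, 0, 0],
    [0, 0.0138, 0, 0, 0],
    [0, 0.0138, 0, 0, 0],
  ],
)

```text
t: 5.2
eef_pos: [0.4457, 0.2936, 0.1284]
eef_rot: [-0.428, -3.112, -0.0]
wrist_force: [2.8, -0.6, -2.9]
grip_width: 0.324
grip_force: 21.7
```

```bash
python3 tilt.py
```

```text
5.2 [0.4457 0.2936 0.1284] [ 2.8 -0.6 -2.9]
plane 7826 n [ 0.256 -0.009 -0.967] c [  6.8  -0.5 -47.5] tilt deg 14.84
plane 2118 n [0.97  0.001 0.243] c [ 18.6  -0.2 -23.1] tilt deg 14.07
```

In the tool's units: 1.5 mm / 800 = 0.0019.

Emit:
drive_tool(
  series=[
    [0, 0.0019, 0, 0, 0],
    [0, 0.0019, 0, 0, 0],
  ],
)

```text
t: 5.45
eef_pos: [0.4446, 0.2939, 0.1283]
eef_rot: [0.429, 3.112, -0.0]
wrist_force: [2.9, 0.1, -2.7]
grip_width: 0.323
grip_force: 21.7
```

In the tool's units: -90 mm / 800 = -0.1125, -70 mm / 800 = -0.0875.

Emit:
drive_tool(
  series=[
    [0, 0, 0, 0, 0],
    [0, 0, 0, 0, 0],
    [0, 0, 0, 0, 0],
    [0, -0.0038, 0, 0, 0],
    [0, -0.005, 0, 0, 0],
    [0, -0.005, 0, -0.0188, 0],
    [0, -0.005, 0, -0.05, 0],
    [0, -0.005, 0, -0.0875, 0],
    [0, -0.005, 0, -0.1125, 0],
    [0, -0.005, 0, -0.1125, 0],
    [0, -0.005, 0, -0.1125, 0],
  ],
  squeeze=60,
)

```text
t: 6.55
eef_pos: [0.4477, 0.2926, 0.2177]
eef_rot: [-0.429, -3.111, 0.001]
wrist_force: [0.5, -0.7, -3.1]
grip_width: 0.318
grip_force: 63.6
```

```bash
python3 tilt.py
python3 - <<'E'
from h import *
st=env.get_state();print(st['joint_positions'].round(3),st['grip_force'])
for n in ('scene','side'):
    im,d,p,T=grab(n);np.savez(n+'3.npz',im=im,d=d)
    u=proj(p,T,st['eef_pos']+[0,0,-.06])[0];print(n,u)
    a,b=int(u[0]),int(u[1]);c=im[b-60:b+40,a-50:a+50];cv2.imwrite(f'pics/{n}3.png',cv2.resize(c,(400,400),interpolation=cv2.INTER_CUBIC));print(a-50,b-60)
cv2.imwrite('pics/both3.png',np.hstack([cv2.imread('pics/scene3.png'),cv2.imread('pics/side3.png')]))
E
```

```text
6.55 [0.4477 0.2926 0.2177] [ 0.5 -0.7 -3.1]
plane 7696 n [ 0.272 -0.005 -0.962] c [  6.8  -0.4 -47.4] tilt deg 15.76
plane 1979 n [ 0.968 -0.002  0.251] c [ 18.5  -0.2 -22.7] tilt deg 14.52
[ 0.45   0.28   1.668  0.     1.196 -0.847] 63.642765283584595
scene [470.19362021 251.2395681 ]
420 191
side [281.52441316 141.70629608]
231 81
```

View pics/both3.png

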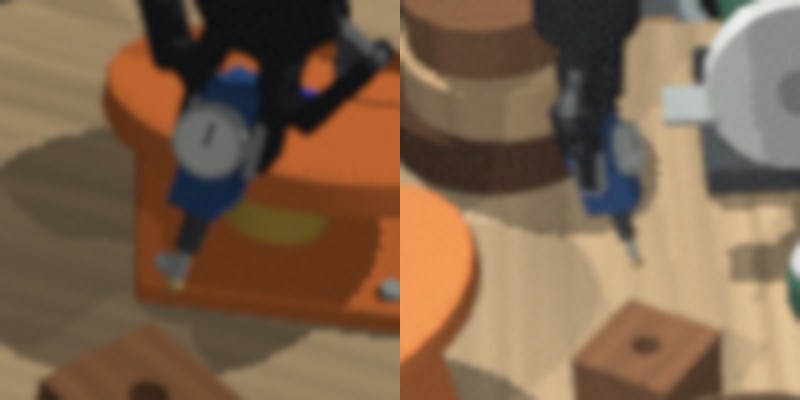

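Both crops show the gauge hanging tilted, with the brass tip at scene pixel ≈(464.2,262.2) and side pixel ≈(290.2,146.7). I'll triangulate the tip and plan the approach to the red dot.

```bash
cat > plan.py <<'E'
from h import *
def tri(uvs):
    A=np.zeros((3,3));b=np.zeros(3);L=[]
    for n,uv in uvs.items():
        p,T=campose(n);c,r=rays(p,T,uv);r=r[0]/np.linalg.norm(r);M=np.eye(3)-np.outer(r,r);A+=M;b+=M@c;L.append((c,M))
    X=np.linalg.solve(A,b);return X,[round(float(np.linalg.norm(M@(X-c))),4) for c,M in L]
blue=np.array([.5203,.0402,.110]);yaw=.305
px=np.array([np.cos(yaw)*np.cos(.2618),np.sin(yaw)*np.cos(.2618),np.sin(.2618)])
py=np.array([-np.sin(yaw),np.cos(yaw),0]);pn=np.cross(px,py);red=blue+.085*py
E
python3 - <<'E'
from plan import *
st=env.get_state();Rt=R.from_rotvec(st['eef_rot']).as_matrix()
X,e=tri({'scene':(464.2,262.2),'side':(290.2,146.7)});print('tip tri',X,e,'tool',((X-st['eef_pos'])@Rt*1000).round(1))
print('red',red,'pn',pn)
g=np.arctan2(py[1],py[0])-np.arctan2(Rt[1,1],Rt[0,1]);print('turn tool z',-g)
tip=np.array([-.0275,-.0003,.075])
R2=R.from_rotvec([0,0,g]).as_matrix()@Rt
tgt=red+pn*.035-R2@tip
print('tcp target',tgt,'shift tool mm',((tgt-st['eef_pos'])@Rt*1000).round(1))
E
```

```text
tip tri [0.47143449 0.2865794  0.14220737] [0.0011, 0.0011] tool [-25.1   1.3  74.3]
red [0.49477508 0.12127699 0.11      ] pn [-0.24687432 -0.07772177  0.96592567]
turn tool z -0.5788083723122739
tcp target [0.45995666 0.11081684 0.21888174] shift tool mm [ -61.4 -171.2   -2.1]
```

In the tool's units: -171 mm / 800 = -0.2138, -125 mm / 800 = -0.1563, -0.579 rad / 3.1416 = -0.1843.

Emit:
drive_tool(
  series=[
    [0, -0.0188, -0.05, -0.0125, -0.0382],
    [0, -0.0375, -0.1, -0.0125, -0.0796],
    [0, -0.0563, -0.1563, -0.0125, -0.1273],
    [0, -0.0763, -0.2138, -0.0125, -0.1655],
    [0, -0.0763, -0.2138, -0.0125, -0.1843],
    [0, -0.0763, -0.2138, -0.0125, -0.1843],
    [0, -0.0763, -0.2138, -0.0125, -0.1843],
    [0, -0.0763, -0.2138, -0.0125, -0.1843],
  ],
)

```text
t: 7.5
eef_pos: [0.4606, 0.1126, 0.2278]
eef_rot: [0.477, -3.104, -0.001]
wrist_force: [-0.2, -0.1, -2.3]
grip_width: 0.325
grip_force: 63.5
```

```bash
python3 tilt.py
python3 - <<'E'
from plan import *
st=env.get_state();Rt=R.from_rotvec(st['eef_rot']).as_matrix();print(Rt.round(3)[:, :2])
z=np.load('wl.npz');o=[z['im']]
for n in ('scene','side'):
    im,d,p,T=grab(n);np.savez(n+'4.npz',im=im,d=d)
    u=proj(p,T,st['eef_pos']+Rt@[-.026,0,.074])[0];a,b=int(u[0]),int(u[1]);print(n,u,a-40,b-40)
    o.append(cv2.resize(im[b-40:b+40,a-40:a+40],(320,320),interpolation=cv2.INTER_CUBIC))
cv2.imwrite('pics/v4.png',np.hstack(o[1:]));cv2.imwrite('pics/w4.png',o[0])
im,d,p,T=z['im'],z['d'],env.camera_params('wrist'),z['T'];h=cv2.cvtColor(im,cv2.COLOR_BGR2HSV).astype(int)
for k,m in (('red',((h[...,0]<6)|(h[...,0]>174))&(h[...,1]>150)),):
    v,u=np.nonzero(m);print(k,len(u),u.mean() if len(u) else 0,v.mean() if len(u) else 0, onz(p,T,np.array([[u.mean(),v.mean()]]),.11) if len(u) else 0)
E
```

```text
7.5 [0.4606 0.1126 0.2278] [-0.2 -0.1 -2.3]
plane 7859 n [ 0.26   0.005 -0.966] c [  6.9  -0.2 -47.4] tilt deg 15.09
plane 1761 n [ 0.266  0.005 -0.964] c [  7.6  -0.5 -46.2] tilt deg 15.43
[[-0.954 -0.301]
 [-0.301  0.954]
 [ 0.001  0.   ]]
scene [388.55450251 241.64584718] 348 201
side [297.47856313 179.56317303] 257 139
red 155 313.3032258064516 285.80645161290323 [[0.50282469 0.11561763 0.11      ]]
```

View pics/v4.png

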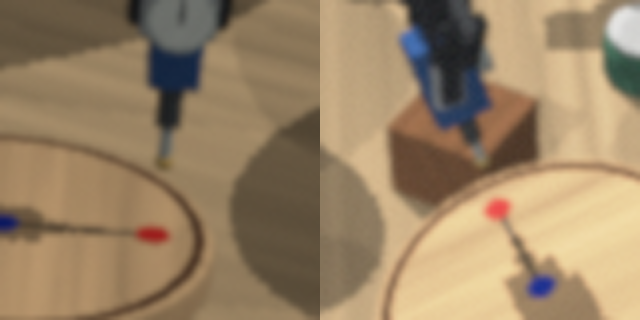

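The scene crop has the tip at (163,162) and the side crop at (160,158), within 1 px of my prediction. The red dot is below at (152,235)/(178,210). Next I'll work out the shift to sit above red along the normal and take a force baseline.

```bash
cat > where.py <<'E'
from plan import *
import sys
TIP=np.array([-.027,0,.0765])
F=[];E=[]
for i in range(int(sys.argv[1])):
    env.grab_frame('side');s=env.get_state();F.append(s['wrist_force']);E.append(s['eef_pos'])
F=np.array(F);e=np.mean(E,0);Rt=R.from_rotvec(s['eef_rot']).as_matrix()
t=e+Rt@TIP
print('t',s['t'],'F',F.mean(0).round(2),'sd',F.std(0).round(2),'Fn',(F.mean(0)@pn).round(2),'grip',s['grip_force'])
print('tip rel blue in platter xyz mm',((t-blue)@np.c_[px,py,pn]*1000).round(1),'(red is 0,85,0)')
for k,q in (('red',red),('blue',blue)): print('to',k,'in tool mm',((q-t)@Rt*1000).round(1))
E
python3 where.py 8
```

```text
t 8.05 F [ 0.14  0.01 -2.7 ] sd [0.51 0.53 0.4 ] Fn -2.64 grip 63.47550630569458
tip rel blue in platter xyz mm [ 3.  86.4 42.4] (red is 0,85,0)
to red in tool mm [-8.1 -1.4 41.8]
to blue in tool mm [ -8.1 -86.4  41.8]
```

In the tool's units: 36 mm / 800 = 0.045, -6.5 mm / 800 = -0.0081.

Emit:
drive_tool(
  series=[
    [0, -0.0019, -0.0019, 0.0125, 0],
    [0, -0.005, -0.0019, 0.0313, 0],
    [0, -0.0081, -0.0019, 0.045, 0],
    [0, -0.0081, -0.0019, 0.045, 0],
    [0, -0.0081, -0.0019, 0.045, 0],
  ],
)

```text
t: 8.55
eef_pos: [0.4674, 0.1122, 0.1919]
eef_rot: [0.477, -3.104, 0.0]
wrist_force: [0.3, 0.5, -2.8]
grip_width: 0.323
grip_force: 63.4
```

```bash
python3 where.py 5;  python3 - <<'E'
from plan import *
st=env.get_state();Rt=R.from_rotvec(st['eef_rot']).as_matrix();o=[]
for n in ('scene','side'):
    im,d,p,T=grab(n)
    u=proj(p,T,st['eef_pos']+Rt@[-.026,0,.074])[0];a,b=int(u[0]),int(u[1]);print(n,u,a-25,b-25)
    o.append(cv2.resize(im[b-25:b+25,a-25:a+25],(400,400),interpolation=cv2.INTER_CUBIC))
cv2.imwrite('pics/v5.png',np.hstack(o))
E
```

```text
t 8.8 F [ 0.01 -0.16 -3.02] sd [0.48 0.63 0.29] Fn -2.91 grip 63.442994356155396
tip rel blue in platter xyz mm [ 0.4 84.4  6.3] (red is 0,85,0)
to red in tool mm [-1.3  0.6  6.2]
to blue in tool mm [ -1.2 -84.4   6.2]
scene [385.89872028 255.33098738] 360 230
side [300.52420633 189.0100339 ] 275 164
```

View pics/v5.png

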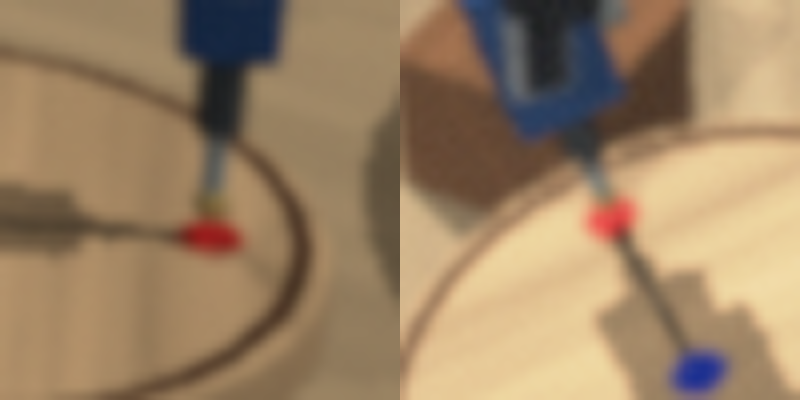

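The tip hovers about 5 mm over the red dot in both views: ball (212,203) over dot (213,237), and (602,203) over (612,217). I'll approach along the normal, watching the force.

In the tool's units: 7 mm / 800 = 0.0088, 5 mm / 800 = 0.0063.

Emit:
drive_tool(
  series=[
    [0, -0.001, 0, 0.0038, 0],
    [0, -0.0016, 0, 0.0063, 0],
    [0, -0.0023, 0, 0.0088, 0],
    [0, -0.0023, 0, 0.0088, 0],
    [0, -0.0023, 0, 0.0088, 0],
  ],
)

```text
t: 9.4
eef_pos: [0.4692, 0.1128, 0.1852]
eef_rot: [0.478, -3.105, 0.0]
wrist_force: [0.1, -0.4, -2.9]
grip_width: 0.323
grip_force: 63.4
```

```bash
python3 where.py 8
```

```text
t 9.8 F [ 0.04  0.16 -2.73] sd [0.46 0.36 0.39] Fn -2.66 grip 63.451008796691895
tip rel blue in platter xyz mm [-0.2 84.5 -1.2] (red is 0,85,0)
to red in tool mm [ 0.1  0.5 -1.2]
to blue in tool mm [  0.1 -84.5  -1.2]
```

In the tool's units: 2 mm / 800 = 0.0025, 1 mm / 800 = 0.0013.

Emit:
drive_tool(
  series=[
    [0, -0.0003, 0, 0.0013, 0],
    [0, -0.0006, 0, 0.0025, 0],
    [0, -0.0006, 0, 0.0025, 0],
    [0, -0.0006, 0, 0.0025, 0],
  ],
)

```text
t: 10.2
eef_pos: [0.4697, 0.1129, 0.1833]
eef_rot: [0.478, -3.105, 0.0]
wrist_force: [-0.9, 1.2, -1.9]
grip_width: 0.322
grip_force: 63.5
```

```bash
python3 where.py 8
```

```text
t 10.6 F [-0.74  0.13 -1.25] sd [0.54 0.43 0.39] Fn -1.04 grip 63.481560945510864
tip rel blue in platter xyz mm [-0.2 84.5 -3.2] (red is 0,85,0)
to red in tool mm [ 0.6  0.5 -3.2]
to blue in tool mm [  0.6 -84.5  -3.2]
```

In the tool's units: 4.8 mm / 800 = 0.006, -1.3 mm / 800 = -0.0016.

Emit:
drive_tool(
  series=[
    [0, -0.0005, 0, 0.0019, 0],
    [0, -0.001, 0, 0.0038, 0],
    [0, -0.0016, 0, 0.006, 0],
    [0, -0.0016, 0, 0.006, 0],
    [0, -0.0016, 0, 0.006, 0],
  ],
)

```text
t: 11.1
eef_pos: [0.471, 0.1133, 0.1785]
eef_rot: [0.478, -3.105, 0.0]
wrist_force: [-1.6, 0.1, 0.4]
grip_width: 0.319
grip_force: 63.7
```

```bash
python3 where.py 10; python3 tilt.py
```

```text
t 11.6 F [-1.42 -0.37  0.39] sd [0.44 0.56 0.36] Fn 0.76 grip 63.706676959991455
tip rel blue in platter xyz mm [-0.2 84.5 -8.2] (red is 0,85,0)
to red in tool mm [ 1.9  0.5 -8. ]
to blue in tool mm [  1.9 -84.5  -8. ]
11.6 [0.471  0.1133 0.1785] [-1.2 -0.3  0.3]
plane 7823 n [ 0.263  0.006 -0.965] c [  6.9  -0.2 -47.4] tilt deg 15.26
plane 1631 n [ 0.263  0.01  -0.965] c [  9.4   1.  -47.7] tilt deg 15.24
```

In the tool's units: -42 mm / 800 = -0.0525, -40 mm / 800 = -0.05.

Emit:
drive_tool(
  series=[
    [0, 0, -0.0025, 0, 0],
    [0, 0, -0.0063, 0, 0],
    [0, 0, -0.0113, 0, 0],
    [0, 0, -0.0163, 0, 0],
    [0, 0, -0.0213, 0, 0],
    [0, 0, -0.0263, 0, 0],
    [0, 0, -0.0313, 0, 0],
    [0, 0, -0.0363, 0, 0],
    [0, 0, -0.0413, 0, 0],
    [0, 0, -0.0463, 0, 0],
    [0, 0, -0.05, 0, 0],
    [0, 0, -0.0525, 0, 0],
    [0, 0, -0.0525, 0, 0],
    [0, 0, -0.0525, 0, 0],
  ],
)

```text
t: 13.05
eef_pos: [0.4839, 0.0725, 0.1786]
eef_rot: [-0.478, 3.105, -0.002]
wrist_force: [-0.6, -1.2, 0.4]
grip_width: 0.32
grip_force: 63.9
```

```bash
python3 where.py 8; python3 tilt.py
```

```text
t 13.45 F [-1.02 -2.94  0.75] sd [0.89 0.61 0.45] Fn 1.21 grip 63.887232542037964
tip rel blue in platter xyz mm [-0.  42.  -8.2] (red is 0,85,0)
to red in tool mm [ 2.1 43.  -7.9]
to blue in tool mm [  2.1 -42.   -7.9]
13.45 [0.4839 0.073  0.1786] [-1.5 -3.   0.7]
plane 7892 n [ 0.259 -0.001 -0.966] c [  6.9  -0.3 -47.4] tilt deg 14.99
plane 1706 n [ 0.259 -0.    -0.966] c [  7.7  -0.4 -48.2] tilt deg 15.04
```

In the tool's units: -42 mm / 800 = -0.0525, -41 mm / 800 = -0.0513.

Emit:
drive_tool(
  series=[
    [0, 0, -0.0025, 0, 0],
    [0, 0, -0.0063, 0, 0],
    [0, 0, -0.01, 0, 0],
    [0, 0, -0.0138, 0, 0],
    [0, 0, -0.0175, 0, 0],
    [0, 0, -0.0213, 0, 0],
    [0, 0, -0.025, 0, 0],
    [0, 0, -0.0288, 0, 0],
    [0, 0, -0.0325, 0, 0],
    [0, 0, -0.0363, 0, 0],
    [0, 0, -0.04, 0, 0],
    [0, 0, -0.0438, 0, 0],
    [0, 0, -0.0475, 0, 0],
    [0, 0, -0.05, 0, 0],
    [0, 0, -0.0513, 0, 0],
    [0, 0, -0.0525, 0, 0],
    [0, 0, -0.0525, 0, 0],
    [0, 0, -0.0525, 0, 0],
  ],
)

```text
t: 15.3
eef_pos: [0.4964, 0.0329, 0.1786]
eef_rot: [-0.478, 3.105, -0.001]
wrist_force: [-1.0, 0.5, 1.7]
grip_width: 0.32
grip_force: 64.0
```

```bash
python3 where.py 10; python3 tilt.py;  python3 - <<'E'
from plan import *
st=env.get_state();print(st['wrist_torque'].round(2));Rt=R.from_rotvec(st['eef_rot']).as_matrix();o=[]
for n in ('scene','side'):
    im,d,p,T=grab(n)
    u=proj(p,T,st['eef_pos']+Rt@[-.026,0,.068])[0];a,b=int(u[0]),int(u[1]);print(n,u,a-25,b-25,'blue proj',proj(p,T,blue))
    o.append(cv2.resize(im[b-25:b+25,a-25:a+25],(400,400),interpolation=cv2.INTER_CUBIC))
cv2.imwrite('pics/v6.png',np.hstack(o))
E
```

```text
t 15.8 F [-1.19 -0.44  0.8 ] sd [0.43 0.44 0.52] Fn 1.1 grip 63.94413471221924
tip rel blue in platter xyz mm [-0.1  0.3 -8.2] (red is 0,85,0)
to red in tool mm [ 2.  84.7 -8. ]
to blue in tool mm [ 2.  -0.3 -7.9]
15.8 [0.4964 0.033  0.1786] [-1.  -0.5  1.7]
plane 7942 n [ 0.254 -0.004 -0.967] c [  6.9  -0.3 -47.4] tilt deg 14.74
plane 1488 n [ 0.255 -0.005 -0.967] c [  8.8   0.5 -45.9] tilt deg 14.78
[-0.17  0.16 -0.01]
scene [348.0465579 256.1949337] 323 231 blue proj [[347.92630457 256.0485911 ]]
side [312.66697133 210.05938234] 287 185 blue proj [[312.35885653 210.37791225]]
```

View pics/v6.png

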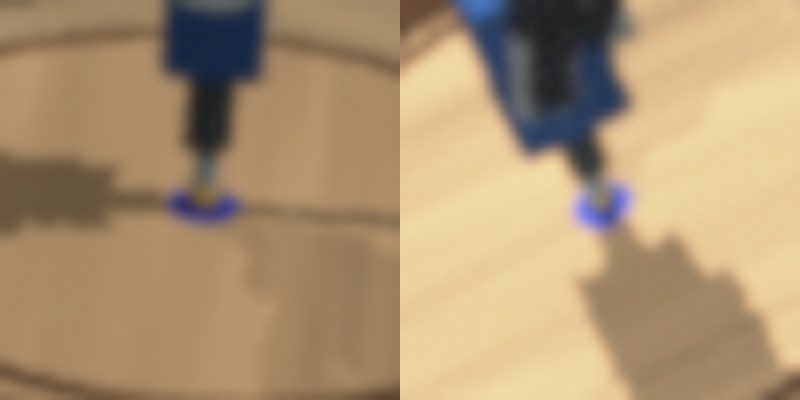

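The tip sits in the middle of the blue dot in both views: (205,195) in dot (205,207), and (602,203) in dot (604,207). The force puts the plunger at about 7.5 mm and the tilt is about 15°, so I'm handing in.

```bash
python3 -c "
from workcell import env
print(env.finish_job())"
```

```text
the job is handed in; nothing more can be done
None
```

I set the gauge on the red dot, drew it along the line to the blue dot without lifting, and handed the job in at about 16 s with it still held there; the plunger is about half in (roughly 7.5 mm by force) and the gauge is square to the face within about 1°.

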